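Click the stop block onto a device holder's rod

ROBOT

A 6-joint arm with a two-finger parallel gripper is mounted at the origin on the work surface. World frame = base frame: x ahead of the robot, y to its left, z up, the work surface at z = 0. Lengths are in m, angles in rad, forces in N, time in s.
With the tool pointing down it reaches from about 0.25 to 0.775 m from the base axis. Payload 8.9 kg.
Tool frame: the origin (TCP) lies midway between the tips of the shut fingers; the grasp point (between the pads) lies 19 mm behind it; z points along the fingers, y is the line along which they close (so a half turn about z gives the same grasp; the last joint's range is limited). The gripper opens to 85 mm and grips with 20 to 120 N. Pads are 22 mm wide; open, the fingers measure 114 mm over their backs; the gripper's body (76 mm by 85 mm) begins 54 mm behind the grasp point. The pads swing forward as they close: fully open they stand 13 mm farther back than shut.
Start: joints at [1.182, 0.291, -0.153, 1.127, 0, 1.431], TCP at [0.13, 0.509, 0.231] pointing down, gripper open.
Joint ranges: [-2.52, 2.52], [-0.91, 1.74], [-1.3, 1.37], [-1.96, 2.02], [-1.52, 1.47], [-3.14, 3.14]. Speed limits (rad/s): [2.22, 2.22, 2.79, 3.14, 3.14, 3.14].

INTERFACE

Orientations are given as a unit quaternion [w, x, y, z].
In Python, from rig import robot gives the robot as it stands. The module is installed in compiled form; this text tells all that it offers.
- The arm moves only by the tool jog_arm, never from a script. Its argument "increments" is a list of rows, each a list of 5 numbers: the opening, from -1 (shut) to 1 (fully open), then the shift along the world's x, y, z as a fraction of full scale, then the turn about the world's z as a fraction of full scale. In form: [[grip, tx, ty, tz, roll], ...]. A call has 1 to 5 rows; each row shifts and turns the commanded pose from where the row before left it; what a row does not reach is not made up. Full scale, the value 1, is 15 cm for a shift and 180 degrees for a turn. A row lasts 1/8 s, in which the tool goes at most 62.5 mm and 10.7 degrees, less where a joint would pass 70% of its speed; a pose out of reach is approached as far as the arm can. A call with a number of a shift or a turn outside -1 to 1 is refused whole. A call with a gripper value outside its range is refused whole. The fingers move at their own pace and stop on an object; "newtons" is the grip in N (left out, the last holds). Time passes only in rows, so rows that do not move let the fingers close. It gives the time, the measured TCP pose, the force, the opening and the grip force at its end, in the units of the state.
- robot.sense(): the state, without advancing time (a new reading comes with each control period).
- robot.snapshot(name): name is "scene" or "top"; returns the picture (400x640x3 uint8, red, green, blue); there is no depth.
- robot.get_calibration(name): a dict with "camera_matrix" (3x3 intrinsics, pixels), "extrinsics" (4x4, takes a point from camera to world coordinates). Camera axes: x right, y down, z forward; pixel columns grow to the right and rows downward; lengths in m; the calibration is good to about 2 mm. A picture is of the moment at which its call begins. get_calibration takes no time and is no camera call.
- robot.hand_in(): hands the job in; it is judged then, once.
The state is a dict: "t": time; "joint_positions": joint angles; "qvel": joint speeds; "effort": joint torques, N m; "eef_pos": TCP position; "eef_rot": TCP orientation; "wrist_force": force on the tool from outside, world axes, zero at the start; "moment": the same for the moment, N m; "width": finger opening in m; "gripper_force": force on a finger pad.
Only numpy, scipy, OpenCV 4.12 (cv2) and the standard library are available. Lean on these libraries where they do the work, as an engineer would, in place of code of your own. Each camera call takes 0.05 s, during which the arm holds its last target. There are 200 camera calls.

TASK

Fit the bored stop block to the device holder. Lift it out of its rack channel, lay it window up on the sloped rest with a long side against the cleat and let go, so that you can take it again the other way, across its long sides, and slide it onto the holder's rod, window upward, past the sprung ball until it clicks home with the ball up in the window. Let go of it there, and leave the solid block, the solder reel, the screwdriver and the cup where they are.

Things in the scene. Friction and masses are not known exactly. Their poses are not given: they have to be found in the camera images.
- stop_block: Bare aluminium block 60 (x) x 36 (y) x 40 (z) mm, 0.13 to 0.24 kg. Origin: centre of its underside. A square bore 20 x 20 mm runs right through along x, its axis 20 mm above the underside; a 15 x 15 mm window in the middle of the top opens into it (the solid block has none). Either end may go on the rod first. Starts upright in either rack channel, its x along the rack's x.
- bore (a point): The middle of the stop block: on the bore's axis, half way along, 20 mm above the underside. Axes as stop_block.
- solid_block: A solid aluminium block of the same outer size, without bore or window, in the rack's other channel. Stays where it is.
- rack: Fixed black plastic rack 56 x 102 mm, 46 mm high, at any of three places. Origin: centre of its underside. Two channels along its x, centred at y = +-23.5 mm, 41 mm wide, floor at z = 6 mm. The walls are 50 mm long and as high as the blocks, so a block can be taken only by its two ends (along x), which stand 5 mm out; nothing is beyond them.
- ledge: Fixed sloped grey board, tilted 0.349 rad (20 degrees), rising towards the robot. Origin on its top face at the uphill foot of the cleat, mid cleat, 42 mm above the bench; x up the slope (110 mm), y level along the cleat (130 mm), z square to the board. Black cleat 10 mm high, x = -12 to 0 mm. A block lying along it has its middle at x = 18, z = 20 mm; keep fingertips above the cleat.
- holder: Fixed steel holder, at any of three places: foot 160 x 90 x 12 mm, origin: centre of its underside. Upright 20 x 50 mm, 137 mm high, at x = -80 to -60 mm. A level round rod, 16 mm diameter, runs from it along +x (roughly away from the robot), axis at y = 0, z = 110 mm; a 28 mm diameter shoulder ends at x = -50 mm; the last 12 mm taper to 6 mm diameter at the free end, x = 65 mm.
- rod_tip (a point): The free end of the rod, on its axis. Axes as holder.
- seat (a point): Point on the rod's axis, under the ball, 83 mm in from the free end, where the middle of the stop block (point bore) must come. Axes as holder. When the middle is 2 mm past it, the block meets the shoulder.
- ball (a joint): Sprung 12 mm steel ball in the top of the rod, over seat, 5 mm proud of the rod. Value in m: 0 up, grows as it is pressed in (at most 0.006). Spring: 3.5 N to start, 0.7 N more per mm. The block slides over it holding it 2 to 5 mm down, and it springs up on reaching the window. Pushing the block over it takes up to about 12 N.
- solder_reel: Bystander: solder reel 64 mm diameter, 52 mm high, standing beyond the work. Origin under its centre.
- screwdriver: Bystander: screwdriver 160 mm long lying on the bench beyond the work.
- cup: Bystander: clear plastic cup 84 mm diameter, 110 mm high, standing at the left. Origin under its centre.
Things that resemble listed ones, but are neither listed nor needed, are in the scene too. What is shaped like the holder but green or red is not meant.

How it is judged:
By the outcome, as a careful person would: the job done as asked, in the order asked, and still so for the second after the job is handed in, with the robot touching nothing.
It also fails if it takes over 58 s, if anything falls off the work surface, if the arm or the gripper's body presses on something with over 40 N, if the wrist force passes 120 N, or if a joint passes its speed limit or range.

## Working session

There is one attempt and no reset: what is moved stays moved. The work goes in short steps, Python scripts to look and compute and a tool call to move; the robot and the scene stay as the last step left them, time stands still between calls to the robot, and variables do not carry over. Pictures are saved under pics/ and viewed, at most 10 in all, crops included, and the job is handed in when it is done.

Besides the shell and the picture viewer there is one more tool, called after "Call:" as name(argument=value, ...), one argument or row to a line, values as JSON. jog_arm: Moves the arm, as the interface text tells. Its arguments: {"type":"object","properties":{"increments":{"type":"array","items":{"type":"array","items":{"type":"number"}}},"newtons":{"type":"number"}},"required":["increments"]}

```bash
mkdir -p pics; python3 - <<'E'
from rig import robot
import cv2,numpy as np
for n in("scene","top"):
    cv2.imwrite(f"pics/{n}0.png",robot.snapshot(n)[:,:,::-1])
    c=robot.get_calibration(n);print(n,np.round(c["camera_matrix"],1).tolist(),np.round(c["extrinsics"],3).tolist())
s=robot.sense();print(s["eef_pos"],s["eef_rot"],s["width"])
E
```

```text
scene [[444.5, 0.0, 325.4], [0.0, 444.5, 195.6], [0.0, 0.0, 1.0]] [[0.903, 0.362, -0.23, 0.806], [0.429, -0.761, 0.487, -0.56], [0.001, -0.538, -0.843, 1.109], [0.0, 0.0, 0.0, 1.0]]
top [[385.5, 0.0, 312.4], [0.0, 385.5, 196.1], [0.0, 0.0, 1.0]] [[0.012, -0.991, 0.136, 0.371], [-1.0, -0.013, -0.005, 0.025], [0.007, -0.136, -0.991, 1.135], [0.0, 0.0, 0.0, 1.0]]
[0.12965571 0.50835915 0.23081689] [-1.41952156e-04  1.24600852e-01  9.92206790e-01 -5.40812115e-04] 0.0853184026935622
```

View pics/scene0.png

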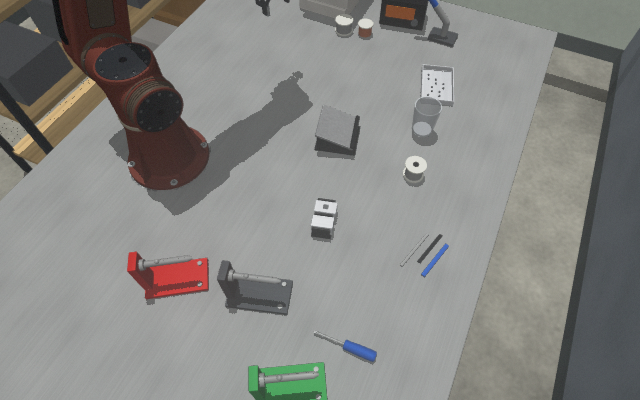

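View pics/top0.png

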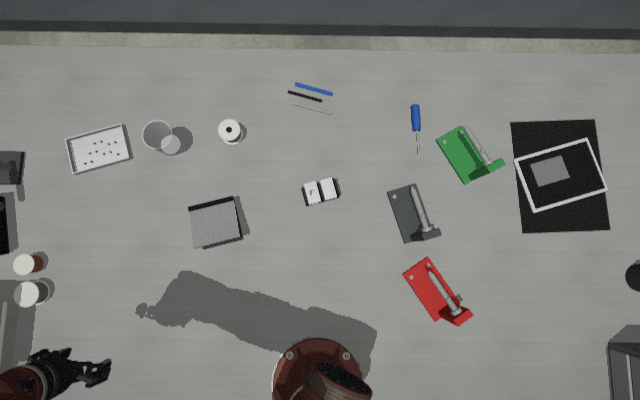

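```bash
cat > h.py <<'E'
import numpy as np,cv2
from rig import robot
def cal(n):
    c=robot.get_calibration(n);return np.array(c["camera_matrix"]),np.array(c["extrinsics"])
def plane(n,uv,z):
    K,E=cal(n);uv=np.atleast_2d(uv).astype(float)
    d=np.c_[uv,np.ones(len(uv))]@np.linalg.inv(K).T@E[:3,:3].T
    o=E[:3,3];return o+d*((z-o[2])/d[:,2])[:,None]
def proj(n,p):
    K,E=cal(n);q=(np.atleast_2d(p)-E[:3,3])@E[:3,:3]@K.T;return q[:,:2]/q[:,2:]
def tri(uv1,uv2):  # scene, top
    A=[];b=[]
    for n,uv in(("scene",uv1),("top",uv2)):
        K,E=cal(n);d=E[:3,:3]@np.linalg.inv(K)@np.r_[uv,1];d/=np.linalg.norm(d)
        P=np.eye(3)-np.outer(d,d);A.append(P);b.append(P@E[:3,3])
    A=np.vstack(A);b=np.hstack(b);x=np.linalg.lstsq(A,b,rcond=None)[0];return x,np.linalg.norm(A@x-b)
E
python3 - <<'E'
import cv2,numpy as np
t=cv2.imread("pics/top0.png");s=cv2.imread("pics/scene0.png")
def c(i,u,v,w,h,k):return cv2.resize(i[v:v+h,u:u+w],(w*k,h*k),interpolation=cv2.INTER_CUBIC)
a=c(t,296,170,50,40,8);b=c(s,300,190,50,50,8)
d=c(t,380,175,70,75,4);e=c(t,180,185,70,70,4);f=c(s,210,250,90,70,4)
o=np.zeros((600,800,3),np.uint8)
for i,x,y in((a[:300],0,0),(b[:300,:],400,0),(d[:300],0,300),(e[:,:],270,300),(f[:,:],440,300)):
    h,w=i.shape[:2];h=min(h,600-y);o[y:y+h,x:x+w]=i[:h,:min(w,800-x)]
cv2.imwrite("pics/crops.png",o)
E
```

```text
(no output)
```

View pics/crops.png

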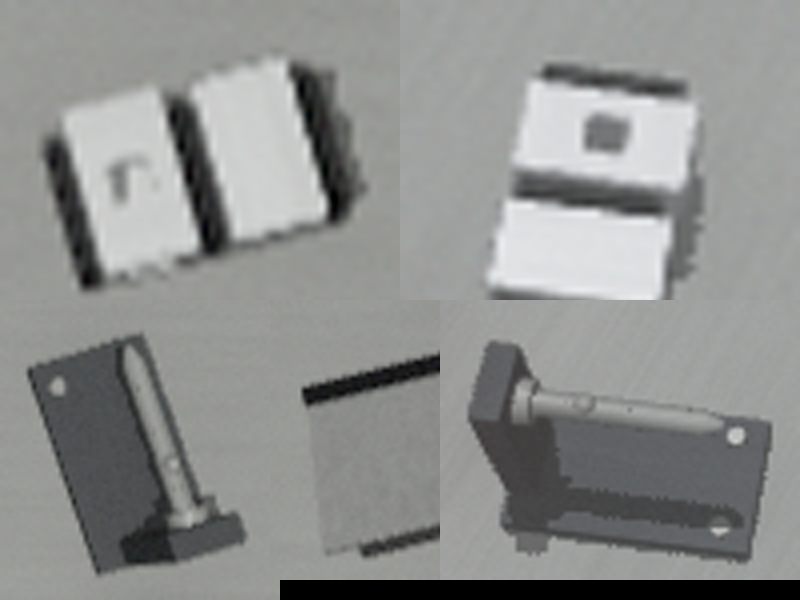

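Candidates: the bored block is the one with the window, at top (312,192) / scene (325,206). The solid block is at top (327,188) / scene (322,223). For the holder, I take the grey one at top (414,213), not the red (437,290) or the green (468,155). The crop confirms the window.

```bash
python3 - <<'E'
from h import *
np.set_printoptions(precision=4,suppress=True)
t=cv2.imread("pics/top0.png");s=cv2.imread("pics/scene0.png")
def rect(n,img,box,lo,z):
    u,v,w,h=box;g=cv2.cvtColor(img,cv2.COLOR_BGR2GRAY)[v:v+h,u:u+w]
    k=6;G=cv2.resize(g,None,fx=k,fy=k,interpolation=cv2.INTER_LINEAR)
    for c in cv2.findContours((G>lo).astype(np.uint8),cv2.RETR_EXTERNAL,cv2.CHAIN_APPROX_NONE)[0]:
        if cv2.contourArea(c)<100*k*k:continue
        p=(c[:,0]+.5)/k-.5+[u,v];P=plane(n,p,z)[:,:2].astype(np.float32)*1000
        (x,y),(a,b),an=cv2.minAreaRect(P);print(n,lo,"rect",x,y,a,b,an,"px",p.mean(0))
for lo in(190,205,220):
    rect("top",t,(296,170,50,40),lo,.046);rect("scene",s,(300,190,50,50),lo,.046)
T=lambda x,y:np.array([380+(x+.5)/4-.5,175+(y-300+.5)/4-.5])
S=lambda x,y:np.array([210+(x-440+.5)/4-.5,250+(y-300+.5)/4-.5])
print("tip",tri(S(724,426),T(128,347)),"ball",tri(S(584,404),T(173,464)))
print("foot top",plane("top",[T(28,370),T(140,335),T(98,575)],.012))
print("foot scene",plane("scene",[S(772,422),S(750,557),S(505,527)],.012))
print("rod pts top",plane("top",[T(128,347),T(173,464),T(180,500)],.11))
S8=lambda x,y:np.array([300+(x-400+.5)/8-.5,190+(y+.5)/8-.5])
print("blk scene",plane("scene",[S8(530,80),S8(697,100),S8(685,190),S8(515,172),S8(607,133)],.046))
T8=lambda x,y:np.array([296+(x+.5)/8-.5,170+(y+.5)/8-.5])
print("blk top",plane("top",[T8(60,115),T8(158,88),T8(205,252),T8(98,275),T8(132,180)],.046))
E
```

```text
top 190 rect 531.634521484375 21.152597427368164 58.456539154052734 33.8079948425293 15.68797779083252 px [311.8286 192.0763]
top 190 rect 543.90673828125 -24.876449584960938 56.745460510253906 33.357383728027344 16.719449996948242 px [327.995  188.1204]
scene 190 rect 542.902587890625 -25.204315185546875 59.05518341064453 33.842864990234375 16.21043586730957 px [321.9517 221.1215]
scene 190 rect 530.5780639648438 20.929059982299805 60.35801315307617 34.907527923583984 15.552342414855957 px [325.1277 206.3269]
scene 205 rect 542.9308471679688 -25.242198944091797 57.8148078918457 32.738983154296875 16.208385467529297 px [321.9833 221.0721]
scene 205 rect 530.800537109375 21.11089515686035 58.79854202270508 32.958641052246094 15.881593704223633 px [325.1891 206.2509]
scene 220 rect 542.7836303710938 -26.513059616088867 54.788612365722656 28.35455894470215 16.61631202697754 px [321.744  221.5633]
tip (array([ 0.541 , -0.2473,  0.1113]), np.float64(2.6257428282133214e-05)) ball (array([ 0.4617, -0.2732,  0.1191]), np.float64(5.396469489360415e-05))
foot top [[ 0.5394 -0.1994  0.012 ]
 [ 0.5666 -0.2827  0.012 ]
 [ 0.39   -0.248   0.012 ]]
foot scene [[ 0.5416 -0.2003  0.012 ]
 [ 0.5707 -0.2854  0.012 ]
 [ 0.4219 -0.3348  0.012 ]]
rod pts top [[ 0.5413 -0.2476  0.11  ]
 [ 0.4625 -0.2759  0.11  ]
 [ 0.4386 -0.2799  0.11  ]]
blk scene [[ 0.4971  0.0298  0.046 ]
 [ 0.5538  0.0476  0.046 ]
 [ 0.5653  0.0125  0.046 ]
 [ 0.509  -0.0063  0.046 ]
 [ 0.531   0.0217  0.046 ]]
blk top [[ 0.5549  0.0466  0.046 ]
 [ 0.5652  0.0116  0.046 ]
 [ 0.5062 -0.0058  0.046 ]
 [ 0.4974  0.0322  0.046 ]
 [ 0.5317  0.0205  0.046 ]]
```

```bash
python3 - <<'E'
import cv2,numpy as np
t=cv2.imread("pics/top0.png");s=cv2.imread("pics/scene0.png")
def c(i,u,v,w,h,k):return cv2.resize(i[v:v+h,u:u+w],(w*k,h*k),interpolation=cv2.INTER_CUBIC)
cv2.imwrite("pics/ledge.png",np.hstack([c(t,180,185,66,75,6),c(s,305,95,66,75,6)]))
E
```

```text
(no output)
```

View pics/ledge.png

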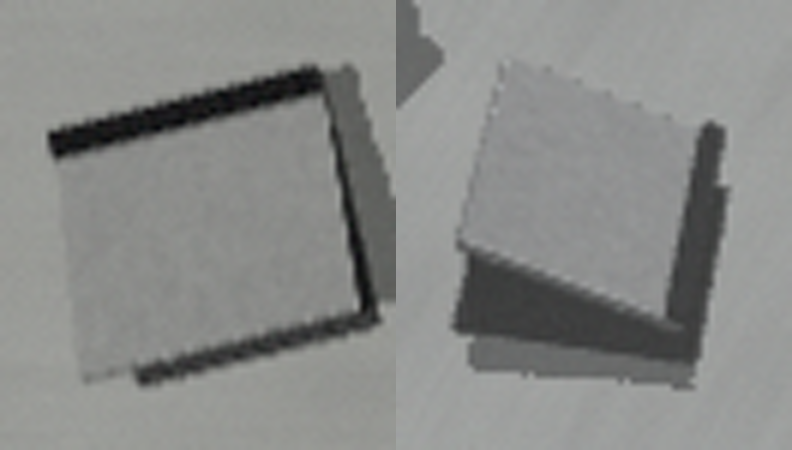

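```bash
python3 - <<'E'
from h import *
np.set_printoptions(precision=4,suppress=True)
T=lambda x,y:np.array([180+(x+.5)/6-.5,185+(y+.5)/6-.5])
S=lambda x,y:np.array([305+(x-396+.5)/6-.5,95+(y+.5)/6-.5])
f=plane("top",[T(60,156),T(325,94)],.042);print("foot",f,"mid",f.mean(0))
u=plane("top",[T(85,378),T(362,312)],.0796);print("uphill top",u,"mid",u.mean(0))
us=plane("scene",[S(503,65),S(460,242)],.0796);print("uphill scene",us,us.mean(0))
cs=plane("scene",[S(697,128),S(667,320)],.0514);print("cleat top uphill edge scene",cs,cs.mean(0))
for a in(f,u,us,cs):
    d=a[0]-a[1];print(np.linalg.norm(d),np.degrees(np.arctan2(d[0],d[1])))
E
```

```text
foot [[0.4746 0.3678 0.042 ]
 [0.5058 0.2436 0.042 ]] mid [0.4902 0.3057 0.042 ]
uphill top [[0.3706 0.3392 0.0796]
 [0.4018 0.2154 0.0796]] mid [0.3862 0.2773 0.0796]
uphill scene [[0.3716 0.3352 0.0796]
 [0.4045 0.2167 0.0796]] [0.388  0.2759 0.0796]
cleat top uphill edge scene [[0.4725 0.3628 0.0514]
 [0.5104 0.2369 0.0514]] [0.4915 0.2999 0.0514]
0.12797107014914288 -14.10126438914349
0.1276004208362155 -14.12935542049663
0.1229198701962641 -15.496863706656997
0.1314918664128037 -16.747696614896338
```

Call:
jog_arm(
  increments=[
    [1,0.223,-0.271,0,-0.0276],
    [1,0.223,-0.271,0,-0.0276],
    [1,0.223,-0.271,0,-0.0276],
    [1,0.223,-0.271,0,-0.0276],
    [1,0.223,-0.271,0,-0.0276],
  ],
  newtons=30,
)

```text
t: 0.72
eef_pos: [0.2978, 0.304, 0.2312]
eef_rot: [0.0, 0.336, 0.942, 0.0]
wrist_force: [0.2, -0.1, -0.2]
width: 0.0853
gripper_force: 0.0
```

Call:
jog_arm(
  increments=[
    [1,0.223,-0.271,0,-0.0276],
    [1,0.223,-0.271,0,-0.0276],
    [1,0.223,-0.271,0,-0.0276],
    [1,0.223,-0.271,0,-0.0276],
    [1,0.223,-0.271,0,-0.0276],
  ],
)

```text
t: 1.35
eef_pos: [0.4651, 0.1006, 0.2312]
eef_rot: [-0.0, 0.531, 0.847, 0.0]
wrist_force: [1.3, -0.2, 0.1]
width: 0.0854
gripper_force: 0.0
```

Call:
jog_arm(
  increments=[
    [1,0.223,-0.271,-0.2,-0.0276],
    [1,0.223,-0.271,-0.2,-0.0276],
    [1,0,0,-0.2,0],
    [1,0,0,0,0],
    [1,0,0,0,0],
  ],
)

```text
t: 1.98
eef_pos: [0.5313, 0.0213, 0.1423]
eef_rot: [0.0, 0.601, 0.799, 0.0]
wrist_force: [0.7, -0.4, 1.1]
width: 0.0858
gripper_force: 0.0
```

Call:
jog_arm(
  increments=[
    [1,0,0,-0.22,0],
    [1,0,0,-0.22,0],
    [1,0,0,-0.22,0],
    [1,0,0,-0.22,0],
    [1,0,0,0,0],
  ],
)

```text
t: 2.6
eef_pos: [0.5302, 0.0216, 0.009]
eef_rot: [-0.001, 0.601, 0.799, -0.001]
wrist_force: [-0.4, 0.4, 0.4]
width: 0.0855
gripper_force: 0.0
```

Call:
jog_arm(
  increments=[
    [-1,0,0,0,0],
    [-1,0,0,0,0],
    [-1,0,0,0,0],
    [-1,0,0,0,0],
    [-1,0,0,0,0],
  ],
  newtons=40,
)

```text
t: 3.22
eef_pos: [0.5327, 0.021, 0.0114]
eef_rot: [0.001, 0.601, 0.799, 0.001]
wrist_force: [-0.9, 1.2, 6.1]
width: 0.0596
gripper_force: 42.2
```

Call:
jog_arm(
  increments=[
    [-1,0,0,0.15,0],
    [-1,0,0,0.25,0],
    [-1,0,0,0.3,0],
    [-1,0,0,0.3,0],
    [-1,0,0,0,0],
  ],
)

```text
t: 3.85
eef_pos: [0.5339, 0.0207, 0.164]
eef_rot: [0.004, 0.601, 0.799, 0.002]
wrist_force: [0.7, 0.0, -2.0]
width: 0.0593
gripper_force: 44.6
```

Call:
jog_arm(
  increments=[
    [-1,-0.0389,0.2067,0,0.049],
    [-1,-0.0389,0.2067,0,0.049],
    [-1,-0.0389,0.2067,0,0.049],
    [-1,-0.0389,0.2067,0,0.049],
    [-1,-0.0389,0.2067,0,0.049],
  ],
)

```text
t: 4.47
eef_pos: [0.5013, 0.1769, 0.159]
eef_rot: [-0.0, 0.255, 0.967, -0.0]
wrist_force: [1.1, -0.6, -2.3]
width: 0.0591
gripper_force: 44.5
```

Call:
jog_arm(
  increments=[
    [-1,-0.0389,0.2067,0,0.049],
    [-1,-0.0389,0.2067,0,0.049],
    [-1,-0.0389,0.2067,0,0.049],
    [-1,-0.0389,0.2067,0,0.049],
    [-1,0,0,0,0.049],
  ],
)

```text
t: 5.1
eef_pos: [0.4776, 0.3018, 0.1588]
eef_rot: [-0.0, -0.128, 0.992, 0.0]
wrist_force: [-0.1, -1.3, -2.6]
width: 0.0595
gripper_force: 44.4
```

```bash
python3 - <<'E'
from h import *
t=robot.snapshot("top")[:,:,::-1];s=robot.snapshot("scene")[:,:,::-1]
def c(i,u,v,w,h,k):return cv2.resize(i[v:v+h,u:u+w],(w*k,h*k),interpolation=cv2.INTER_CUBIC)
cv2.imwrite("pics/carry.png",np.hstack([c(t,170,170,100,100,4),c(s,290,60,100,100,4)]))
q=robot.sense();print(q["eef_pos"],q["eef_rot"],q["width"],q["wrist_force"],q["joint_positions"])
E
```

```text
[0.47797508 0.30027028 0.15885002] [-3.90287065e-04 -1.25657195e-01  9.92073634e-01 -1.48747626e-04] 0.05919007797855846 [-0.08189422 -0.21749729 -1.81981723] [ 4.31424760e-01  4.14546053e-01 -1.68408812e-01  9.88675367e-01
 -4.90015238e-05  1.79444260e-01]
```

View pics/carry.png

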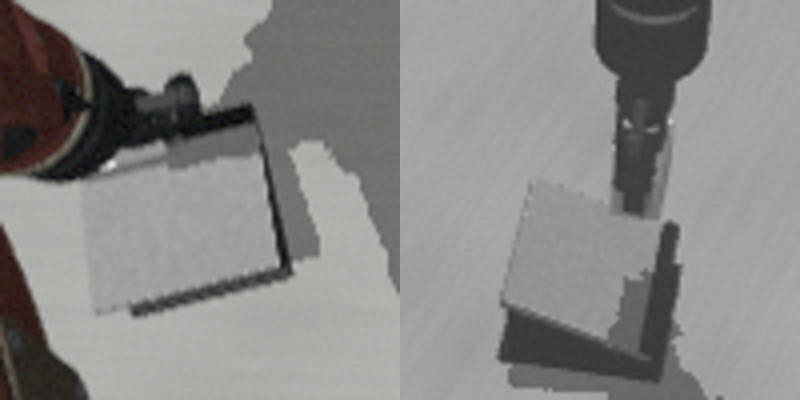

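Call:
jog_arm(
  increments=[
    [-1,-0.051,-0.013,-0.198,0],
    [-1,-0.052,-0.014,-0.198,0],
    [-1,0,0,-0.15,0],
    [-1,0,0,-0.05,0],
    [-1,0,0,0,0],
  ],
  newtons=20,
)

```text
t: 5.82
eef_pos: [0.4632, 0.2956, 0.0699]
eef_rot: [-0.0, -0.123, 0.992, -0.0]
wrist_force: [-0.9, -0.3, -1.0]
width: 0.0596
gripper_force: 44.4
```

Call:
jog_arm(
  increments=[
    [-1,0,0,-0.012,0],
    [-1,0,0,-0.012,0],
    [-1,0,0,-0.012,0],
    [-1,0,0,0,0],
  ],
)

```text
t: 6.32
eef_pos: [0.4632, 0.2959, 0.0645]
eef_rot: [-0.0, -0.124, 0.992, 0.0]
wrist_force: [1.2, -0.3, -1.7]
width: 0.0593
gripper_force: 44.4
```

Call:
jog_arm(
  increments=[
    [-1,0,0,-0.012,0],
    [-1,0,0,-0.012,0],
    [-1,0,0,0,0],
  ],
)

```text
t: 6.7
eef_pos: [0.4647, 0.2964, 0.0628]
eef_rot: [0.002, -0.124, 0.992, 0.0]
wrist_force: [-1.2, -1.1, 15.6]
width: 0.0597
gripper_force: 46.6
```

Call:
jog_arm(
  increments=[
    [-1,0,0,-0.012,0],
    [-1,0,0,0,0],
  ],
  newtons=20,
)

```text
t: 6.95
eef_pos: [0.4659, 0.2967, 0.0616]
eef_rot: [0.003, -0.124, 0.992, 0.0]
wrist_force: [0.6, -2.1, 20.0]
width: 0.0594
gripper_force: 47.6
```

Call:
jog_arm(
  increments=[
    [-1,0,0,-0.012,0],
    [-1,0,0,0,0],
  ],
)

```text
t: 7.2
eef_pos: [0.467, 0.297, 0.0603]
eef_rot: [0.004, -0.124, 0.992, 0.001]
wrist_force: [2.6, -1.4, 19.7]
width: 0.0592
gripper_force: 48.5
```

Call:
jog_arm(
  increments=[
    [-1,0,0,-0.012,0],
    [-1,0,0,0,0],
  ],
)

```text
t: 7.45
eef_pos: [0.4679, 0.2972, 0.0589]
eef_rot: [0.005, -0.124, 0.992, 0.001]
wrist_force: [4.5, -1.4, 21.3]
width: 0.0591
gripper_force: 49.7
```

Call:
jog_arm(
  increments=[
    [-1,0,0,-0.012,0],
    [-1,0,0,0,0],
  ],
)

```text
t: 7.7
eef_pos: [0.4688, 0.2974, 0.0575]
eef_rot: [0.006, -0.124, 0.992, 0.001]
wrist_force: [7.5, -0.9, 23.4]
width: 0.0592
gripper_force: 51.0
```

```bash
python3 - <<'E'
from h import *
t=robot.snapshot("top")[:,:,::-1];s=robot.snapshot("scene")[:,:,::-1]
def c(i,u,v,w,h,k):return cv2.resize(i[v:v+h,u:u+w],(w*k,h*k),interpolation=cv2.INTER_CUBIC)
cv2.imwrite("pics/pivot.png",np.hstack([c(t,190,190,66,75,6),c(s,315,80,66,75,6)]))
E
```

```text
(no output)
```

View pics/pivot.png

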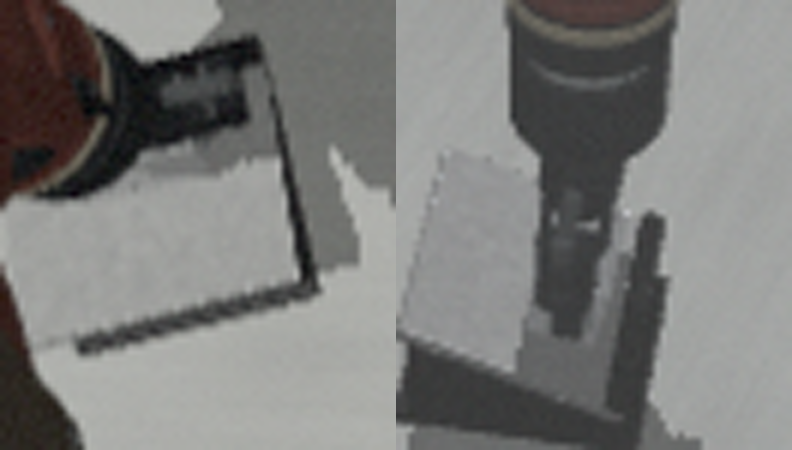

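Call:
jog_arm(
  increments=[
    [-1,0.026,0.0067,-0.0097,0],
    [-1,0.026,0.0067,-0.0097,0],
    [-1,0,0,0,0],
  ],
)

```text
t: 8.18
eef_pos: [0.4734, 0.2986, 0.0529]
eef_rot: [0.002, -0.124, 0.992, 0.0]
wrist_force: [0.9, -0.2, 16.3]
width: 0.0593
gripper_force: 53.2
```

Call:
jog_arm(
  increments=[
    [-1,0.013,0.0033,-0.0048,0],
    [-1,0.013,0.0033,-0.0048,0],
    [-1,0,0,0,0],
  ],
)

```text
t: 8.55
eef_pos: [0.477, 0.2997, 0.0515]
eef_rot: [0.002, -0.124, 0.992, 0.001]
wrist_force: [-0.4, -1.0, 16.6]
width: 0.0595
gripper_force: 53.3
```

Call:
jog_arm(
  increments=[
    [-1,0.013,0.0033,-0.0048,0],
    [-1,0.013,0.0033,-0.0048,0],
    [-1,0,0,0,0],
  ],
)

```text
t: 8.93
eef_pos: [0.4809, 0.3007, 0.0501]
eef_rot: [0.002, -0.124, 0.992, 0.001]
wrist_force: [-0.9, -0.7, 16.5]
width: 0.0591
gripper_force: 53.3
```

Call:
jog_arm(
  increments=[
    [-1,0.013,0.0033,-0.0048,0],
    [-1,0,0,0,0],
  ],
)

```text
t: 9.18
eef_pos: [0.4828, 0.3012, 0.0493]
eef_rot: [0.002, -0.124, 0.992, 0.001]
wrist_force: [-0.7, -0.2, 16.4]
width: 0.0592
gripper_force: 53.3
```

Call:
jog_arm(
  increments=[
    [-1,0.013,0.0033,-0.0048,0],
    [-1,0,0,0,0],
  ],
)

```text
t: 9.43
eef_pos: [0.4839, 0.3015, 0.0484]
eef_rot: [0.001, -0.124, 0.992, 0.001]
wrist_force: [-2.7, -0.1, 18.1]
width: 0.0595
gripper_force: 53.6
```

Call:
jog_arm(
  increments=[
    [-1,0.013,0.0033,-0.0048,0],
    [-1,0,0,0,0],
  ],
)

```text
t: 9.68
eef_pos: [0.4842, 0.3016, 0.0481]
eef_rot: [0.0, -0.125, 0.992, 0.0]
wrist_force: [-10.4, -2.9, 28.5]
width: 0.0592
gripper_force: 54.9
```

Call:
jog_arm(
  increments=[
    [-1,0,0,0.005,0],
    [1,0,0,0,0],
    [1,0,0,0,0],
    [1,0,0,0,0],
    [1,0,0,0,0],
  ],
)

```text
t: 10.3
eef_pos: [0.4847, 0.3013, 0.0463]
eef_rot: [-0.0, -0.124, 0.992, -0.0]
wrist_force: [-0.5, -0.3, 0.5]
width: 0.0857
gripper_force: 0.0
```

Call:
jog_arm(
  increments=[
    [1,0,0,0.2,0],
    [1,0,0,0.4,0],
    [1,-0.35,-0.1,0.2,-0.059],
    [1,-0.4,-0.1,0,-0.059],
    [1,-0.4,-0.1,0,-0.059],
  ],
)

```text
t: 10.92
eef_pos: [0.3107, 0.2559, 0.1667]
eef_rot: [0.0, 0.156, 0.988, 0.0]
wrist_force: [-0.7, 0.7, 0.2]
width: 0.0854
gripper_force: 0.0
```

```bash
python3 - <<'E'
from h import *
t=robot.snapshot("top")[:,:,::-1];s=robot.snapshot("scene")[:,:,::-1]
cv2.imwrite("pics/t1.png",t);cv2.imwrite("pics/s1.png",s)
def c(i,u,v,w,h,k):return cv2.resize(i[v:v+h,u:u+w],(w*k,h*k),interpolation=cv2.INTER_CUBIC)
cv2.imwrite("pics/laid.png",np.hstack([c(t,180,185,66,75,6),c(s,305,95,66,75,6)]))
E
```

```text
(no output)
```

View pics/laid.png

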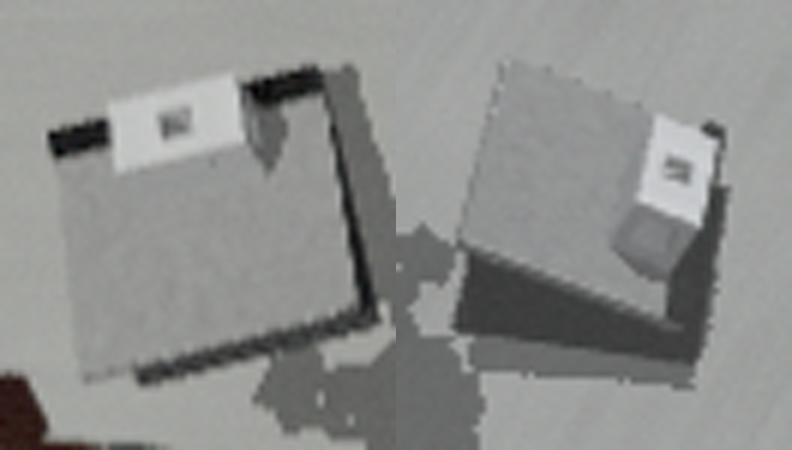

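```bash
python3 - <<'E'
from h import *
T=lambda x,y:np.array([180+(x+.5)/6-.5,185+(y+.5)/6-.5])
S=lambda x,y:np.array([305+(x-396+.5)/6-.5,95+(y+.5)/6-.5])
print(tri(S(678,170),T(175,122)))
cs=[tri(S(*a),T(*b)) for a,b in (((655,113),(110,105)),((720,135),(110,105)))]
print(plane("top",[T(175,122)],.0857),plane("scene",[S(678,170)],.0857))
c=plane("top",[T(108,103),T(238,73),T(245,145),T(117,173)],.0857);print(c,c.mean(0))
d=plane("scene",[S(655,113),S(720,135),S(697,225),S(636,197)],.0857);print(d,d.mean(0))
s=robot.sense();print(s["eef_pos"],s["eef_rot"],s["joint_positions"])
E
```

```text
(array([0.48636599, 0.30229081, 0.08617813]), np.float64(0.00045308758835904813))
[[0.48667823 0.30262141 0.0857    ]] [[0.48598913 0.30244584 0.0857    ]]
[[0.49500274 0.33353964 0.0857    ]
 [0.50956313 0.27497534 0.0857    ]
 [0.47655786 0.27031607 0.0857    ]
 [0.46305124 0.32778463 0.0857    ]] [0.48604374 0.30165392 0.0857    ]
[[0.45965847 0.33310019 0.0857    ]
 [0.49592807 0.33353081 0.0857    ]
 [0.50920141 0.27305272 0.0857    ]
 [0.47407255 0.27678008 0.0857    ]] [0.48471512 0.30411595 0.0857    ]
[0.30534472 0.25383779 0.16560482] [-0.002478    0.15469902  0.98795707 -0.00170072] [ 5.08595338e-01  1.08969998e-01 -5.70428179e-01  8.97397419e-01
  3.75017604e-04  8.19241226e-01]
```

Call:
jog_arm(
  increments=[
    [1,0.1,0.027,0,-0.0538],
    [1,0.2,0.054,0,-0.0538],
    [1,0.2,0.054,0,-0.0538],
    [1,0.2,0.054,0,-0.0538],
    [1,0.2,0.054,0,-0.0538],
  ],
)

```text
t: 11.65
eef_pos: [0.4486, 0.2931, 0.1663]
eef_rot: [0.0, 0.547, 0.837, 0.0]
wrist_force: [-0.6, 0.1, 0.4]
width: 0.0857
gripper_force: 0.0
```

Call:
jog_arm(
  increments=[
    [1,0.2,0.054,0,-0.0538],
    [1,0,0,0,0],
    [1,0,0,0,0],
  ],
)

```text
t: 12.02
eef_pos: [0.4767, 0.3007, 0.1661]
eef_rot: [-0.0, 0.613, 0.79, -0.0]
wrist_force: [-0.3, -0.1, 0.5]
width: 0.0853
gripper_force: 0.0
```

Call:
jog_arm(
  increments=[
    [1,-0.043,-0.016,-0.2,0],
    [1,0,0,-0.2,0],
    [1,0,0,-0.2,0],
    [1,0,0,-0.08,0],
    [1,0,0,0,0],
  ],
  newtons=20,
)

```text
t: 12.65
eef_pos: [0.47, 0.2983, 0.0644]
eef_rot: [-0.0, 0.613, 0.79, -0.0]
wrist_force: [-0.3, -0.6, 0.1]
width: 0.0852
gripper_force: 0.0
```

Call:
jog_arm(
  increments=[
    [0.6,0,0,0,0],
    [0.6,0,0,0,0],
    [0.4,0,0,0,0],
    [0.4,0,0,0,0],
  ],
)

```text
t: 13.15
eef_pos: [0.4728, 0.2993, 0.0657]
eef_rot: [0.001, 0.614, 0.79, 0.002]
wrist_force: [6.0, 1.9, 3.5]
width: 0.0595
gripper_force: 2.9
```

Call:
jog_arm(
  increments=[
    [0.2,0,0,0,0],
    [0.2,0,0,0,0],
    [0.1,0,0,0,0],
    [0.1,0,0,0,0],
  ],
)

```text
t: 13.65
eef_pos: [0.4745, 0.2998, 0.0665]
eef_rot: [0.002, 0.614, 0.79, 0.003]
wrist_force: [8.7, 2.3, 6.4]
width: 0.0472
gripper_force: 4.7
```

Call:
jog_arm(
  increments=[
    [0,0,0,0,0],
    [0,0,0,0,0],
    [-0.2,0,0,0,0],
    [-0.2,0,0,0,0],
  ],
)

```text
t: 14.15
eef_pos: [0.475, 0.3, 0.0668]
eef_rot: [0.002, 0.614, 0.79, 0.004]
wrist_force: [10.2, 2.2, 9.0]
width: 0.0419
gripper_force: 18.4
```

Call:
jog_arm(
  increments=[
    [-1,0,0,0,0],
    [-1,0,0,0,0],
    [-1,0,0,0,0],
  ],
)

```text
t: 14.52
eef_pos: [0.475, 0.3, 0.0668]
eef_rot: [0.002, 0.614, 0.79, 0.004]
wrist_force: [9.7, 2.6, 8.4]
width: 0.0418
gripper_force: 18.4
```

Call:
jog_arm(
  increments=[
    [-1,0,0,0.01,0],
    [-1,0,0,0.01,0],
    [-1,0,0,0,0],
    [-1,0,0,0,0],
  ],
  newtons=50,
)

```text
t: 15.02
eef_pos: [0.4719, 0.299, 0.0684]
eef_rot: [0.001, 0.614, 0.79, 0.001]
wrist_force: [3.9, 0.8, 7.8]
width: 0.0404
gripper_force: 47.3
```

Call:
jog_arm(
  increments=[
    [-1,0,0,0.02,0],
    [-1,0,0,0.02,0],
    [-1,0,0,0,0],
  ],
  newtons=70,
)

```text
t: 15.4
eef_pos: [0.47, 0.2983, 0.0732]
eef_rot: [-0.0, 0.614, 0.79, -0.001]
wrist_force: [-0.1, -0.2, -2.0]
width: 0.0392
gripper_force: 65.0
```

Call:
jog_arm(
  increments=[
    [-1,0,0,0.05,0],
    [-1,0,0,0.05,0],
    [-1,0,0,0,0],
    [-1,0,0,0,0],
    [-1,0,0,0,0],
  ],
  newtons=115,
)

```text
t: 16.02
eef_pos: [0.4705, 0.2984, 0.0882]
eef_rot: [-0.0, 0.614, 0.79, -0.0]
wrist_force: [0.2, -0.2, -2.7]
width: 0.035
gripper_force: 110.6
```

Call:
jog_arm(
  increments=[
    [-1,0,0,0.15,0],
    [-1,0,0,0.2,0],
    [-1,0,0,0.2,0],
    [-1,0,0,0,0],
    [-1,0,0,0,0],
  ],
)

```text
t: 16.65
eef_pos: [0.4702, 0.2983, 0.17]
eef_rot: [-0.0, 0.614, 0.79, -0.001]
wrist_force: [-0.2, -0.2, -2.5]
width: 0.0353
gripper_force: 111.2
```

Call:
jog_arm(
  increments=[
    [-1,0.08,-0.353,0,-0.0478],
    [-1,0.08,-0.353,0,-0.0478],
    [-1,0.08,-0.353,0,-0.0478],
    [-1,0.08,-0.353,0,-0.0478],
    [-1,0.08,-0.353,0,-0.0478],
  ],
)

```text
t: 17.27
eef_pos: [0.53, 0.0321, 0.1696]
eef_rot: [-0.001, 0.862, 0.508, -0.001]
wrist_force: [1.2, 0.3, -1.8]
width: 0.035
gripper_force: 111.1
```

Call:
jog_arm(
  increments=[
    [-1,0.08,-0.353,0,-0.0478],
    [-1,0.08,-0.353,0,-0.0478],
    [-1,0.08,-0.353,0,-0.0478],
    [-1,0.08,-0.353,0,-0.0478],
    [-1,0.08,-0.353,0,-0.0478],
  ],
)

```text
t: 17.9
eef_pos: [0.5901, -0.2324, 0.1692]
eef_rot: [-0.001, 0.988, 0.156, -0.001]
wrist_force: [0.8, 0.4, -1.3]
width: 0.0347
gripper_force: 111.1
```

Call:
jog_arm(
  increments=[
    [-1,0,0,0,0],
    [-1,0,0,0,0],
    [-1,0,0,0,0],
  ],
)

```text
t: 18.27
eef_pos: [0.5903, -0.2296, 0.1704]
eef_rot: [-0.001, 0.987, 0.16, -0.001]
wrist_force: [0.1, 1.2, -1.7]
width: 0.0349
gripper_force: 111.2
```

```bash
python3 - <<'E'
from h import *
t=robot.snapshot("top")[:,:,::-1];s=robot.snapshot("scene")[:,:,::-1]
cv2.imwrite("pics/t2.png",t);cv2.imwrite("pics/s2.png",s)
q=robot.sense();p=q["eef_pos"];print(p,q["eef_rot"],q["joint_positions"])
print(proj("top",p),proj("scene",p))
def c(i,u,v,w,h,k):return cv2.resize(i[v:v+h,u:u+w],(w*k,h*k),interpolation=cv2.INTER_CUBIC)
cv2.imwrite("pics/pre.png",np.hstack([c(t,370,150,80,110,5),c(s,210,220,80,110,5)]))
E
```

```text
[ 0.59061841 -0.22977276  0.17094198] [-1.68666279e-04  9.87177762e-01  1.59624623e-01 -1.33159597e-04] [-4.86363140e-01  5.33663132e-01  6.03661398e-02  1.09791514e+00
  1.08755976e-04  2.33460871e+00]
[[410.45581372 163.40565865]] [[301.50159635 273.45264255]]
```

View pics/pre.png

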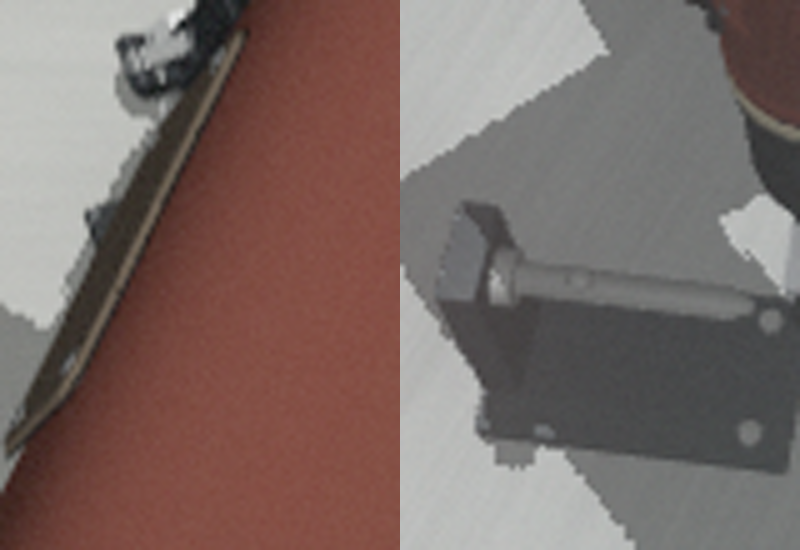

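```bash
python3 - <<'E'
import cv2
s=cv2.imread("pics/s2.png")
cv2.imwrite("pics/pre2.png",cv2.resize(s[215:290,260:360],None,fx=8,fy=8,interpolation=cv2.INTER_CUBIC))
E
```

```text
(no output)
```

View pics/pre2.png

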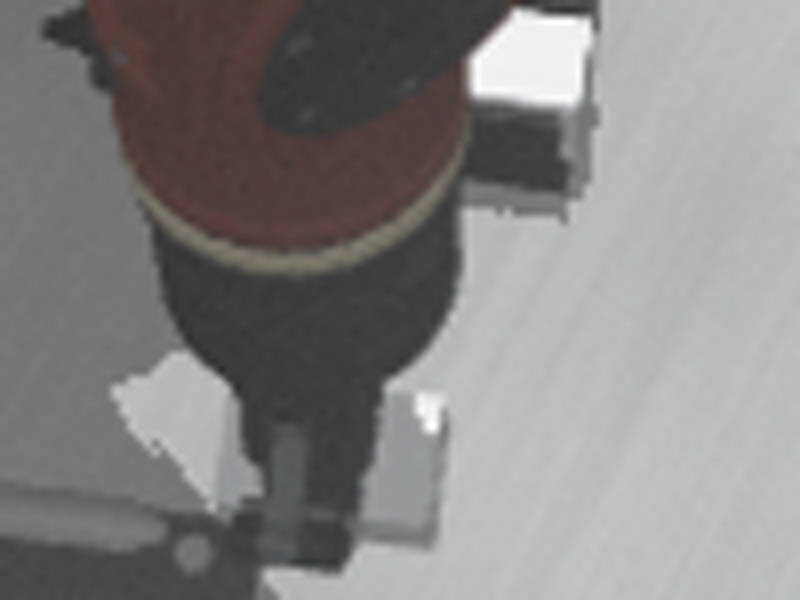

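```bash
python3 - <<'E'
from h import *
p=np.array([.5906,-.2298,.1709]);n=np.array([.3156,-.9489,0]);a=np.array([.9489,.3156,0])
K,E=cal("scene")
for x,y in((437,545),(435,530),(445,395),(238,390),(215,510),(425,395),(362,530)):
    uv=np.array([260+(x+.5)/8-.5,215+(y+.5)/8-.5,1]);d=E[:3,:3]@np.linalg.inv(K)@uv;o=E[:3,3]
    P=o+d*((p+n*.018-o)@n)/(d@n);print((x,y),"along",round((P-p)@a*1000,1),"dz",round((P[2]-p[2])*1000,1))
E
```

```text
(437, 545) along 31.3 dz -0.5
(435, 530) along 31.0 dz 10.5
(445, 395) along 35.5 dz 102.8
(238, 390) along -18.5 dz 91.0
(215, 510) along -30.8 dz 6.2
(425, 395) along 30.3 dz 101.3
(362, 530) along 10.4 dz 4.1
```

```bash
python3 - <<'E'
from h import *
p=np.array([.5906,-.2298,.1709]);n=np.array([.3156,-.9489,0]);a=np.array([.9489,.3156,0]);z=np.array([0,0,1])
for off in(.005,.010,.015):
  for th in(0,10,20):
    c=np.cos(np.radians(th));s=np.sin(np.radians(th));Y=n*c-z*s;Z=z*c+n*s  # top leaning to -y side
    C=p+z*off
    pts=[C+a*.03+Y*.018+Z*.02,C+a*.03-Y*.018+Z*.02,C+a*.03+Y*.018-Z*.02,C-a*.03+Y*.018+Z*.02,C-a*.03+Y*.018-Z*.02]
    print(off,th,[tuple(np.round((q-[260,215])*8).astype(int)) for q in proj("scene",pts)])
print("tips",[np.round((q-[260,215])*8) for q in proj("scene",[p+n*.018,p+n*.032,p+n*.032+z*.005])])
t=cv2.imread("pics/s2.png")
g=cv2.cvtColor(t,cv2.COLOR_BGR2GRAY)
print(g[262:287,306:318]); print(g[262:284,285:294])
E
```

```text
0.005 0 [(np.int64(427), np.int64(506)), (np.int64(445), np.int64(385)), (np.int64(430), np.int64(560)), (np.int64(209), np.int64(481)), (np.int64(220), np.int64(535))]
0.005 10 [(np.int64(426), np.int64(522)), (np.int64(443), np.int64(393)), (np.int64(432), np.int64(551)), (np.int64(208), np.int64(496)), (np.int64(223), np.int64(527))]
0.005 20 [(np.int64(425), np.int64(536)), (np.int64(440), np.int64(404)), (np.int64(434), np.int64(540)), (np.int64(208), np.int64(511)), (np.int64(226), np.int64(516))]
0.01 0 [(np.int64(426), np.int64(499)), (np.int64(444), np.int64(377)), (np.int64(430), np.int64(554)), (np.int64(208), np.int64(474)), (np.int64(219), np.int64(529))]
0.01 10 [(np.int64(425), np.int64(515)), (np.int64(442), np.int64(385)), (np.int64(432), np.int64(545)), (np.int64(207), np.int64(489)), (np.int64(221), np.int64(520))]
0.01 20 [(np.int64(424), np.int64(529)), (np.int64(440), np.int64(396)), (np.int64(434), np.int64(534)), (np.int64(206), np.int64(504)), (np.int64(224), np.int64(509))]
0.015 0 [(np.int64(426), np.int64(492)), (np.int64(444), np.int64(370)), (np.int64(42
[... 1927 characters left out ...]
182 185 179 161 147  77  59  61  61]
 [185 182 180 155 147  75  60  62  66]
 [184 180 179 154 147  76  62  61  64]
 [183 182 173 153 147  77  61  60  67]
 [181 182 172 151 147  97  60  61  63]
 [182 182 168 153 148  98  63  61  67]
 [184 180 159 151 152 143  77  62  66]
 [183 181 158 151 152 151 141  94  70]
 [182 181 153 153 150 152 150 119  71]
 [181 174 152 152 150 151 149 122  76]
 [183 173 153 152 152 151 151 141  76]
 [133 165 146 152 146  97  88  87  84]
 [129 177 124 124 123  95  86  86  90]
 [ 86 103 118 121  77  64  64  69  90]
 [ 71  74  83  94  64  60  64  69  80]
 [ 72  71  72  68  64  63  60  71  81]
 [105  73  71  66  67  67  68  83  90]
 [113  87  71  65  62  65  63  82  86]]
```

Call:
jog_arm(
  increments=[
    [-1,0.19,0.063,-0.1,0],
    [-1,0.19,0.063,-0.24,0],
    [-1,0,0,-0.3,0],
    [-1,0,0,-0.3,0],
    [-1,0,0,0,0],
  ],
  newtons=40,
)

```text
t: 19.0
eef_pos: [0.6454, -0.2101, 0.0272]
eef_rot: [-0.002, 0.987, 0.159, -0.003]
wrist_force: [0.1, 0.0, -2.2]
width: 0.0347
gripper_force: 96.4
```

Call:
jog_arm(
  increments=[
    [-1,0,0,-0.03,0],
    [-1,0,0,-0.03,0],
    [-1,0,0,0,0],
  ],
)

```text
t: 19.38
eef_pos: [0.6487, -0.2125, 0.0223]
eef_rot: [0.001, 0.987, 0.159, 0.001]
wrist_force: [0.8, 0.6, -0.2]
width: 0.0349
gripper_force: 96.3
```

Call:
jog_arm(
  increments=[
    [-1,0,0,-0.02,0],
    [-1,0,0,-0.02,0],
    [-1,0,0,0,0],
  ],
)

```text
t: 19.75
eef_pos: [0.6505, -0.2131, 0.0193]
eef_rot: [0.002, 0.987, 0.159, 0.003]
wrist_force: [-2.1, 3.1, 22.7]
width: 0.0348
gripper_force: 77.6
```

Call:
jog_arm(
  increments=[
    [-1,0,0,-0.012,0],
    [-1,0,0,0,0],
  ],
)

```text
t: 20.0
eef_pos: [0.6507, -0.2129, 0.0177]
eef_rot: [0.002, 0.987, 0.159, 0.003]
wrist_force: [-0.8, 3.1, 24.2]
width: 0.0351
gripper_force: 69.6
```

Call:
jog_arm(
  increments=[
    [-1,0,0,-0.01,0],
    [-1,0,0,0,0],
  ],
)

```text
t: 20.25
eef_pos: [0.6507, -0.2129, 0.0176]
eef_rot: [0.002, 0.987, 0.159, 0.003]
wrist_force: [-6.8, 4.8, 36.3]
width: 0.035
gripper_force: 71.1
```

Call:
jog_arm(
  increments=[
    [-1,0,0,-0.01,0],
    [-1,0,0,0,0],
  ],
)

```text
t: 20.5
eef_pos: [0.651, -0.213, 0.0173]
eef_rot: [0.002, 0.987, 0.159, 0.004]
wrist_force: [-10.4, 7.5, 46.0]
width: 0.0349
gripper_force: 72.7
```

```bash
python3 - <<'E'
from h import *
s=robot.snapshot("scene")[:,:,::-1];cv2.imwrite("pics/s3.png",s)
p=robot.sense()["eef_pos"];print(p)
n=np.array([.3156,-.9489,0]);a=np.array([.9489,.3156,0]);z=np.array([0,0,1])
u0,v0=(int(x) for x in proj("scene",[p+a*.025])[0]);print(u0,v0)
for th in(0,5,10):
    c=np.cos(np.radians(th));q=np.sin(np.radians(th));Y=n*c-z*q;Z=z*c+n*q;C=p.copy();C[2]=.02*c+.018*q
    print(th,np.round(proj("scene",[C+a*.03-Y*.018+Z*.02,C+a*.03+Y*.018+Z*.02,C+a*.03+Y*.018-Z*.02]),1).tolist())
g=cv2.cvtColor(s,cv2.COLOR_BGR2GRAY);print(g[v0-20:v0+8,u0-4:u0+10])
E
```

```text
[ 0.65095628 -0.21300882  0.01732992]
338 302
0 [[341.3, 292.6], [339.8, 306.5], [339.3, 311.7]]
5 [[341.2, 292.9], [339.7, 307.2], [339.4, 311.0]]
10 [[341.2, 293.2], [339.6, 307.9], [339.5, 310.3]]
[[ 94  94 120 114 108  84  67  63  64  66  81 156 187 192]
 [119 116 109 109  82  64  63  64  65  63  79 157 187 193]
 [108  87  82  68  66  59  64  66  63  64  89 187 190 191]
 [ 66  64  62  64  63  65  67  64  62  68 103 188 192 191]
 [ 62  62  63  65  66  68  63  60  63  78 152 190 191 188]
 [ 61  63  63  64  65  62  63  63  62  82 157 191 191 190]
 [ 64  62  65  62  63  63  64  63  67 105 187 192 188 190]
 [ 64  62  61  65  65  63  65  64  79 149 192 191 187 189]
 [ 63  64  63  62  65  63  66  73 126 186 191 188 190 187]
 [ 63  64  59  63  61  66  73 126 183 192 190 189 188 188]
 [ 61  63  59  61  65  74 143 186 186 192 190 190 188 189]
 [ 62  63  65  64  83 175 240 207 190 191 188 189 188 188]
 [ 63  65  64  81 172 242 242 210 191 189 188 187 188 188]
 [ 64  70 106 164 242 243 242 178 191 191 188 187 188 190]
 [ 60  71 124 148 166 183 242 189 189 189 188 188 189 191]
 [ 68 105 147 149 148 161 228 190 191 190 187 186 187 190]
 [ 74 124 147 149 149 152 172 190 188 188 187 187 193 187]
 [ 81 147 151 147 148 149 150 190 188 189 189 188 191 189]
 [ 80 149 148 147 149 149 144 141 189 188 186 195 189 189]
 [ 90 147 148 147 150 147 137 131 189 189 189 191 189 191]
 [ 92 148 148 147 150 146 129 132 188 188 195 192 187 189]
 [125 147 145 146 148 148 130 135 190 190 192 190 190 189]
 [148 149 148 148 148 148 137 187 188 193 191 188 191 190]
 [149 149 146 148 149 149 133 190 189 193 190 192 190 189]
 [134 138 137 137 140 134 135 188 192 191 192 190 191 186]
 [134 134 133 134 134 131 122 139 191 190 190 191 189 187]
 [133 134 133 135 135 133 122 125 139 190 189 189 188 189]
 [134 133 133 133 133 126 122 126 125 139 190 189 187 193]]
```

Call:
jog_arm(
  increments=[
    [-1,0,0,0.1,0],
    [-1,0,0,0.25,0],
    [-1,0,0,0.25,0],
    [-1,0,0.014,0,0],
    [-1,0,0,0,0],
  ],
  newtons=80,
)

```text
t: 21.18
eef_pos: [0.6472, -0.2097, 0.0997]
eef_rot: [-0.0, 0.987, 0.159, -0.0]
wrist_force: [-0.6, -0.6, -3.2]
width: 0.0345
gripper_force: 80.7
```

Call:
jog_arm(
  increments=[
    [-1,0,0,0,0],
    [-1,0,0,0,0],
  ],
)

```text
t: 21.42
eef_pos: [0.6471, -0.2098, 0.0991]
eef_rot: [-0.0, 0.987, 0.159, -0.001]
wrist_force: [0.2, -0.8, -1.3]
width: 0.0344
gripper_force: 80.7
```

Call:
jog_arm(
  increments=[
    [-1,0.004,-0.013,0.055,0],
    [-1,-0.15,-0.05,0,0],
    [-1,-0.15,-0.05,0,0],
    [-1,-0.13,-0.043,0,0],
    [-1,0,0,0,0],
  ],
)

```text
t: 22.05
eef_pos: [0.5831, -0.234, 0.1091]
eef_rot: [0.0, 0.987, 0.158, -0.0]
wrist_force: [0.6, -0.0, -2.3]
width: 0.0342
gripper_force: 80.6
```

Call:
jog_arm(
  increments=[
    [-1,0,0,0,0],
  ],
)

```text
t: 22.18
eef_pos: [0.5847, -0.2335, 0.1089]
eef_rot: [0.0, 0.987, 0.159, 0.001]
wrist_force: [0.5, -0.9, -1.3]
width: 0.034
gripper_force: 80.6
```

Call:
jog_arm(
  increments=[
    [-1,-0.038,-0.0126,-0.007,0],
    [-1,-0.038,-0.0126,0,0],
    [-1,-0.038,-0.0126,0,0],
    [-1,-0.038,-0.0126,0,0],
    [-1,0,0,0,0],
  ],
)

```text
t: 22.8
eef_pos: [0.5605, -0.2411, 0.1075]
eef_rot: [-0.0, 0.987, 0.159, -0.0]
wrist_force: [-0.5, 0.7, -2.6]
width: 0.0345
gripper_force: 80.6
```

Call:
jog_arm(
  increments=[
    [-1,-0.038,-0.0126,0,0],
    [-1,-0.038,-0.0126,0,0],
    [-1,0,0,0,0],
  ],
)

```text
t: 23.18
eef_pos: [0.5491, -0.2448, 0.1074]
eef_rot: [-0.0, 0.987, 0.159, -0.0]
wrist_force: [-0.4, 0.2, -2.9]
width: 0.0345
gripper_force: 80.6
```

Call:
jog_arm(
  increments=[
    [-1,-0.038,-0.0126,0,0],
    [-1,-0.038,-0.0126,0,0],
    [-1,-0.038,-0.0126,0,0],
    [-1,0,0,0,0],
  ],
)

```text
t: 23.68
eef_pos: [0.532, -0.2505, 0.1074]
eef_rot: [-0.0, 0.987, 0.159, -0.0]
wrist_force: [0.5, -0.1, -2.5]
width: 0.0346
gripper_force: 80.6
```

Call:
jog_arm(
  increments=[
    [-1,-0.038,-0.0126,0,0],
    [-1,-0.038,-0.0126,0,0],
    [-1,-0.038,-0.0126,0,0],
    [-1,0,0,0,0],
  ],
)

```text
t: 24.18
eef_pos: [0.5149, -0.2562, 0.1074]
eef_rot: [-0.0, 0.987, 0.158, -0.0]
wrist_force: [-0.0, 0.1, -1.6]
width: 0.0344
gripper_force: 80.6
```

Call:
jog_arm(
  increments=[
    [-1,-0.038,-0.0126,0,0],
    [-1,-0.038,-0.0126,0,0],
    [-1,-0.038,-0.0126,0,0],
    [-1,0,0,0,0],
  ],
)

```text
t: 24.68
eef_pos: [0.4978, -0.2619, 0.1075]
eef_rot: [-0.0, 0.987, 0.158, -0.0]
wrist_force: [0.9, 0.4, -2.5]
width: 0.0348
gripper_force: 80.6
```

Call:
jog_arm(
  increments=[
    [-1,-0.025,-0.0083,0,0],
    [-1,-0.025,-0.0083,0,0],
    [-1,0,0,0,0],
  ],
)

```text
t: 25.05
eef_pos: [0.491, -0.2649, 0.108]
eef_rot: [0.001, 0.987, 0.159, 0.0]
wrist_force: [-0.6, -2.0, 2.7]
width: 0.0346
gripper_force: 81.1
```

Call:
jog_arm(
  increments=[
    [-1,-0.025,-0.0083,0,0],
    [-1,-0.025,-0.0083,0,0],
    [-1,-0.025,-0.0083,0,0],
    [-1,0,0,0,0],
  ],
)

```text
t: 25.55
eef_pos: [0.4786, -0.2682, 0.1073]
eef_rot: [0.0, 0.987, 0.158, -0.001]
wrist_force: [-2.1, -1.7, 3.3]
width: 0.0345
gripper_force: 81.2
```

Call:
jog_arm(
  increments=[
    [-1,-0.025,-0.0083,0,0],
    [-1,-0.025,-0.0083,0,0],
    [-1,0,0,0,0],
  ],
)

```text
t: 25.92
eef_pos: [0.4711, -0.2707, 0.1073]
eef_rot: [0.0, 0.987, 0.158, -0.001]
wrist_force: [-1.4, -1.1, 3.5]
width: 0.0345
gripper_force: 81.3
```

Call:
jog_arm(
  increments=[
    [-1,-0.0165,-0.0055,0,0],
    [-1,-0.0165,-0.0055,0,0],
    [-1,0,0,0,0],
  ],
)

```text
t: 26.3
eef_pos: [0.4658, -0.272, 0.1069]
eef_rot: [-0.0, 0.987, 0.158, -0.001]
wrist_force: [-3.4, -2.1, -0.5]
width: 0.0346
gripper_force: 80.9
```

Call:
jog_arm(
  increments=[
    [-1,-0.0127,-0.0042,0,0],
    [-1,0,0,0,0],
  ],
)

```text
t: 26.55
eef_pos: [0.4651, -0.2725, 0.1072]
eef_rot: [-0.0, 0.987, 0.159, 0.0]
wrist_force: [-0.5, 0.9, -1.8]
width: 0.0348
gripper_force: 80.9
```

Call:
jog_arm(
  increments=[
    [-1,-0.0063,-0.0021,0,0],
    [-1,0,0,0,0],
  ],
)

```text
t: 26.8
eef_pos: [0.4643, -0.2729, 0.1073]
eef_rot: [-0.0, 0.987, 0.159, 0.0]
wrist_force: [-0.2, 0.4, -1.7]
width: 0.0342
gripper_force: 80.9
```

Call:
jog_arm(
  increments=[
    [-1,-0.0063,-0.0021,0,0],
    [-1,0,0,0,0],
  ],
)

```text
t: 27.05
eef_pos: [0.4633, -0.2734, 0.1074]
eef_rot: [0.0, 0.987, 0.159, 0.0]
wrist_force: [1.0, 0.2, -2.4]
width: 0.0341
gripper_force: 80.9
```

Call:
jog_arm(
  increments=[
    [-1,-0.0063,-0.0021,0,0],
    [-1,0,0,0,0],
  ],
)

```text
t: 27.3
eef_pos: [0.4623, -0.2737, 0.1074]
eef_rot: [-0.0, 0.987, 0.159, -0.0]
wrist_force: [0.5, 0.4, -1.2]
width: 0.0348
gripper_force: 80.9
```

```bash
python3 - <<'E'
from h import *
q=robot.sense();print(q["eef_pos"],q["wrist_force"],q["moment"])
E
```

```text
[ 0.46231803 -0.27365528  0.10740724] [ 0.51123257  0.39681106 -1.16476285] [ 0.0203234  -0.00998034  0.0337073 ]
```

Call:
jog_arm(
  increments=[
    [-1,-0.0063,-0.0021,0,0],
    [-1,0,0,0,0],
  ],
)

```text
t: 27.55
eef_pos: [0.4614, -0.274, 0.1074]
eef_rot: [-0.0, 0.987, 0.159, -0.0]
wrist_force: [0.1, -0.7, -2.1]
width: 0.0349
gripper_force: 80.9
```

```bash
python3 - <<'E'
from h import *
q=robot.sense();print(q["eef_pos"],q["wrist_force"],q["moment"])
E
```

```text
[ 0.46135073 -0.27397782  0.10739296] [ 0.08958848 -0.65789956 -2.12313104] [ 0.03515983 -0.04119253  0.01129342]
```

Call:
jog_arm(
  increments=[
    [-1,-0.0063,-0.0021,0,0],
    [-1,0,0,0,0],
  ],
)

```text
t: 27.8
eef_pos: [0.461, -0.2741, 0.1075]
eef_rot: [-0.0, 0.987, 0.159, 0.001]
wrist_force: [3.1, 2.4, -3.0]
width: 0.0344
gripper_force: 80.7
```

Call:
jog_arm(
  increments=[
    [-1,-0.0063,-0.0021,0,0],
    [-1,0,0,0,0],
  ],
)

```text
t: 28.05
eef_pos: [0.461, -0.2742, 0.1076]
eef_rot: [-0.0, 0.987, 0.159, 0.002]
wrist_force: [8.2, 3.8, -2.8]
width: 0.0344
gripper_force: 80.5
```

Call:
jog_arm(
  increments=[
    [-1,0.0227,0.0075,0,0],
    [-1,0,0,0,0],
    [-1,0,0,0,0],
  ],
)

```text
t: 28.42
eef_pos: [0.4626, -0.2735, 0.1073]
eef_rot: [-0.0, 0.987, 0.159, -0.0]
wrist_force: [-0.6, -0.8, -1.4]
width: 0.0347
gripper_force: 80.5
```

Call:
jog_arm(
  increments=[
    [-1,0,0,-0.01,0],
    [-1,0,0,0,0],
    [0.2,0,0,0,0],
    [0.2,0,0,0,0],
    [1,0,0,0,0],
  ],
)

```text
t: 29.05
eef_pos: [0.463, -0.2736, 0.106]
eef_rot: [0.0, 0.987, 0.159, 0.0]
wrist_force: [0.2, 0.7, -0.1]
width: 0.0674
gripper_force: 0.0
```

Call:
jog_arm(
  increments=[
    [1,0,0,0,0],
    [1,0,0,0,0],
    [1,0,0,0,0],
    [1,0,0,0.1,0],
    [1,0,0,0.2,0],
  ],
)

```text
t: 29.68
eef_pos: [0.4624, -0.273, 0.1514]
eef_rot: [-0.001, 0.987, 0.159, -0.001]
wrist_force: [0.2, -0.8, 0.1]
width: 0.0853
gripper_force: 0.0
```

Call:
jog_arm(
  increments=[
    [1,0,0,0.4,0],
    [1,0,0.2,0.3,0],
    [1,0,0.4,0,0],
    [1,0,0.4,0,0],
    [1,0,0.4,0,0],
  ],
)

```text
t: 30.3
eef_pos: [0.4629, -0.0619, 0.2572]
eef_rot: [0.0, 0.987, 0.158, 0.001]
wrist_force: [1.7, 0.7, 0.7]
width: 0.0856
gripper_force: 0.0
```

Call:
jog_arm(
  increments=[
    [1,0,0.4,0,0],
    [1,0,0.4,0,0],
    [1,0,0,0,0],
  ],
)

```text
t: 30.68
eef_pos: [0.4626, 0.0602, 0.2571]
eef_rot: [-0.0, 0.987, 0.162, 0.001]
wrist_force: [0.2, -0.5, 0.0]
width: 0.0855
gripper_force: 0.0
```

```bash
python3 - <<'E'
from h import *
t=robot.snapshot("top")[:,:,::-1];s=robot.snapshot("scene")[:,:,::-1]
def c(i,u,v,w,h,k):return cv2.resize(i[v:v+h,u:u+w],(w*k,h*k),interpolation=cv2.INTER_CUBIC)
cv2.imwrite("pics/end.png",np.hstack([c(t,380,170,80,110,5),c(s,210,220,80,110,5)]))
E
```

```text
(no output)
```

View pics/end.png

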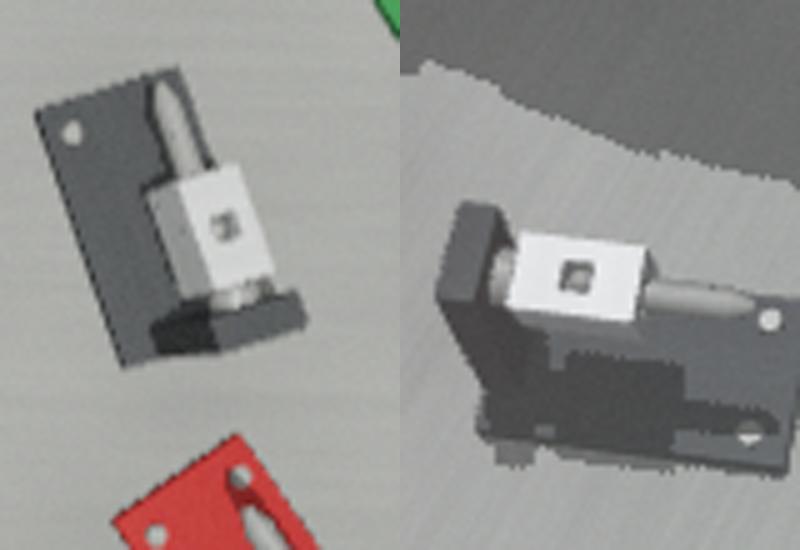

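The final picture shows the block home on the rod, window up, with the ball visible in the window (top crop (225,227), scene crop (577,277)). The gripper is clear of it.

```bash
python3 -c "
from rig import robot
print(robot.hand_in())"
```

```text
the job is handed in; nothing more can be done
None
```

The stop block is fitted window up on the grey holder's rod and let go, with the ball up in its window; the job was handed in at about 31 s. It came off the sloped rest about 10° off level in the gripper, so I pressed it flat on the bench, still gripped, before sliding it on.

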